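Set the bench timer to nine minutes

TASK

The slip in the tub must stand for nine minutes: set the round bench timer for it. Wind the dial clockwise past the top (15 minute, double) mark, then turn it back down to 9 minutes, and let go. The timer is light and its dial stiff, so lean on the dial while turning, firmly enough that the timer does not slide or turn on the table, but with no more than about 25 N, and leave the things round it alone.

Things in the scene. Friction and masses are not known exactly. Their poses are not given: they have to be found in the camera images.
- timer: Loose white round timer, 100 mm in diameter, about 0.2 kg, on four rubber feet 30 mm from its axis. Origin: centre of its underside, z up. With its weight alone it turns along with a gripped dial; its feet hold only while the dial is pressed down with about 8 N or more (10 to 18 N is good).
- timer_dial (a joint): Angle of the dial in rad, growing clockwise seen from above, 0.2094 rad a minute: 0 at minute 0, 1.885 at 9 minutes, 3.142 at the top mark, end stop at 3.55. It turns with a steady friction of about 0.15 N m and stays where it is left.
- knob_top (a point): Centre of the top of the dial's round black knob, 40 mm in diameter, 24 mm high, on the dial's axis, 68 mm above the table; can be gripped from above at any yaw. It stands on a grey disc 72 mm across, upper face 24 mm below this point, where fingertips can push. The dial is sprung downward: it starts to move at about 3.5 N, then 3.5 N more for each mm, bottoming after 7 mm.
- pointer_tip (a point): Tip of the dial's black pointer on the rim of the disc, 42 mm from the axis, over the scale; a white line runs from it over the knob's top.
- top_mark (a point): The top mark, a long double tick at 15 minutes, at the timer's own -y, 43 mm from the axis, 30 mm above the table. The face bears 16 black ticks, one a minute, 12 degrees apart, from 0 at +y clockwise (seen from above) over +x to 15. Ticks 0, 5, 10 and 15 are long; 9 is the short one just before 10.
- zero_mark (a point): The long tick of minute 0 on the timer's face, 43 mm from the axis at the timer's own +y.
- tape_roll: Bystander: roll of tape lying flat, 102 mm in diameter, 24 mm high; origin under its centre.
- wood_block: Bystander: loose wooden block, 46 x 80 x 22 mm; origin under its centre.
- clay_lump: Bystander: lump of dry clay, 57 x 64 x 41 mm; origin under its centre.
- side_table: The work table under the timer, fixed; its level top is at z = 0, its origin on the floor below.
There are look-alikes about, which are no part of the job. What is shaped like the timer but blue or red is not meant.

How it is judged (in metres and radians):
On the way:
1. the dial has been wound past its top (15 minute) mark (value of joint timer_dial above 3.16 rad), for 0.1 s.
At the end, for the whole second after the job is handed in: The dial, after having been past the top mark, is at rest at 9 minutes within half a minute (1.885 rad within 0.105); the timer stands flat and at rest on the table, neither its zero mark nor its top mark more than 25 mm from where it was (value of joint timer_dial between 1.78 and 1.99 rad and velocity of joint timer_dial between -0.05 and 0.05 rad/s and angle between timer's own z axis and vertical below 0.05 rad and distance of each of zero_mark, top_mark from where it was at the start of the episode below 0.025 m and linear speed of timer below 0.01 m/s); the robot touches nothing.
It fails at once if the timer slid or turned on the table (its zero or top mark more than 25 mm from its start) (distance of any of zero_mark, top_mark from where it was at the start of the episode above 0.025 m).
It fails at once if the dial was leaned on too hard (the timer bears on the table with more than 32 N, its own 2 N included) (contact force between timer and side_table above 32 N).
It fails at once if a bystander (tape roll, block or clay lump) was moved more than 20 mm (distance of any of tape_roll, wood_block, clay_lump from where it was at the start of the episode above 0.02 m).
It also fails if it takes over 51 s, if anything falls off the work surface, if the arm or the gripper's body presses on something with over 40 N, if the wrist force passes 120 N, or if a joint passes its speed limit or range.

ROBOT

A 6-joint arm with a two-finger parallel gripper is mounted at the origin on a cart in front of the work surface, level with it; the furniture and walls round the work are solid. World frame = base frame: x ahead of the robot, y to its left, z up, the work surface at z = 0. Lengths are in mm, angles in degrees, forces in N, time in s.
With the tool pointing down it reaches from about 350 to 850 mm from the base axis. Payload 8.1 kg.
Tool frame: the origin (TCP) lies at the very end of the fingers, on their centre line; the grasp point (between the pads) lies 19 mm behind it (r.grip_point_offset is the distance from the TCP to the grasp point, in mm); z points along the fingers, y is the line along which they close (so a half turn about z gives the same grasp; the last joint's range is limited). The gripper opens to 85 mm and grips with 20 to 120 N. Pads are 22 mm wide; open, the fingers measure 114 mm over their backs; the gripper's body (76 mm by 85 mm) begins 54 mm behind the grasp point. The pads swing forward as they close: fully open they stand 13 mm farther back than shut.
Start: joints at [-75.023, 7.471, 85.268, -0, 87.261, -4.893], TCP at [203.954, -564.277, 231.292] pointing down, gripper open.
Joint ranges: [-169.43, 169.43], [-51.17, 129.36], [1.28, 143.12], [-76.62, 256.62], [0, 156.53], [-152.29, 152.29]. Speed limits (degrees/s): [136.94, 136.94, 159.86, 180, 180, 180].

INTERFACE

Orientations are given as [roll, pitch, yaw] about the fixed x, y, z axes, in that order (R = Rz(yaw) Ry(pitch) Rx(roll)).
In Python, from bench import status, eyes, r gives the robot as it stands.
- The arm moves only by the shell command python3 -m handwheel 'ROWS' [FORCE]. ROWS is a JSON object whose one key "series" holds a list that holds one entry, the list of rows, each a list of 7 numbers: the shift along the tool's x, y, z in cm, then the turn, a rotation vector about the tool's x, y, z in rad, then the opening, from 0 (shut) to 1 (fully open). In form: {"series": [[[tx, ty, tz, rx, ry, rz, claw], ...]]}. A call has 1 to 12 rows; each row is the pose to reach, as a shift and turn from the pose commanded when the call began, along the tool's axes at that moment; what a row does not reach only later rows make up. A row lasts 1/8 s, in which the tool goes at most 62.5 mm and 10.7 degrees, less where a joint would pass 70% of its speed; a pose out of reach is approached as far as the arm can. A call with a gripper value outside its range is refused whole. The fingers move at their own pace and stop on an object; FORCE is the grip in N (left out, the last holds). Time passes only in rows, so rows that repeat a pose let the fingers close. It gives the time, the measured TCP pose, the force, the opening and the grip force at its end, in the units of the state.
- status.sense(): the state, without advancing time (a new reading comes with each control period).
- eyes.snapshot(name): name is "scene" or "top" or "wrist"; returns a dict with "img" (384x512x3 uint8, red, green, blue), "mtx" (3x3 intrinsics, pixels), "R" (3x3) and "t" (3): a world point X has camera coordinates R X + t. Camera axes: x right, y down, z forward; pixel columns grow to the right and rows downward; lengths in mm; the calibration is good to about 2 mm. A picture is of the moment at which its call begins. There is no depth.
- r.hand_in(): hands the job in; it is judged then, once.
The state is a dict: "time": time; "joint_pos": joint angles; "qd": joint speeds; "joint_efforts": joint torques, N m; "tool_pos": TCP position; "tcp_rot": TCP orientation; "ft_force": force on the tool from outside, world axes, zero at the start; "wrist_torque": the same for the moment, N m; "finger_gap": finger opening in mm; "grip_force": force on a finger pad.
Only numpy, scipy, OpenCV 4.12 (cv2) and the standard library are available. Lean on these libraries where they do the work, as an engineer would, in place of code of your own. Each camera call takes 0.05 s, during which the arm holds its last target. There are 200 camera calls.

## Working session

There is one attempt and no reset: what is moved stays moved. The work goes in short steps, Python scripts to look and compute and a shell command to move; the robot and the scene stay as the last step left them, time stands still between calls to the robot, and variables do not carry over. Pictures are saved under pics/ and viewed, at most 10 in all, crops included, and the job is handed in when it is done.

```bash
ls; mkdir -p pics
python3 - <<'E'
from bench import status, eyes, r
import cv2,numpy as np
s=status.sense(); print({k:np.round(v,2).tolist() for k,v in s.items()})
ims=[]
for n in("top","scene"):
    d=eyes.snapshot(n); np.savez(f"{n}0.npz",**d); ims.append(d["img"])
    cv2.imwrite(f"pics/{n}0.png",cv2.resize(d["img"][:,:,::-1],(800,600),interpolation=cv2.INTER_CUBIC))
E
```

```text
pics
{'time': 0.0, 'joint_pos': [-75.02, 7.51, 85.33, 0.0, 87.26, -4.89], 'qd': [0.01, -0.06, -0.05, -0.08, 0.12, -0.06], 'joint_efforts': [0.0, -56.94, -50.05, 0.0, 0.01, -0.0], 'tool_pos': [203.81, -563.75, 230.26], 'tcp_rot': [-179.9, -0.01, 19.87], 'ft_force': [0.43, 0.27, 0.57], 'wrist_torque': [-0.06, -0.01, -0.02], 'grip_force': 0.0, 'finger_gap': 85.38}
```

View pics/top0.png

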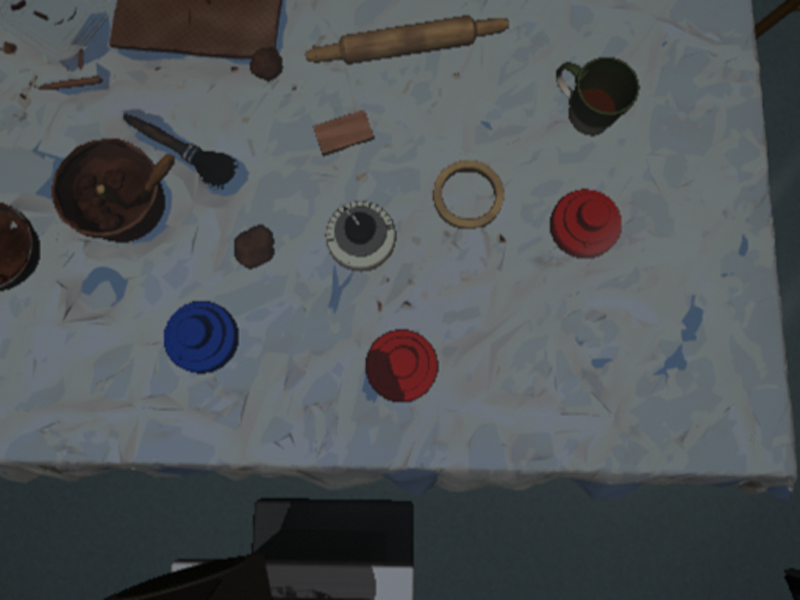

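View pics/scene0.png

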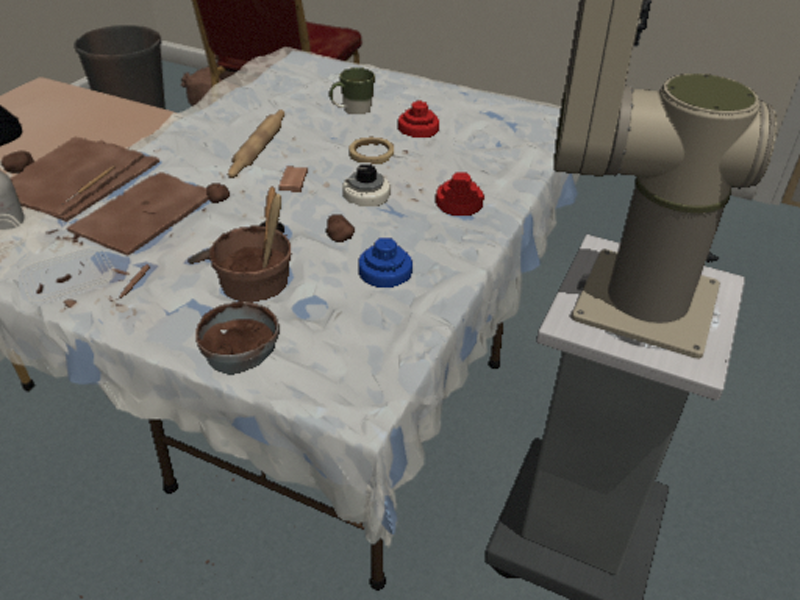

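White timer at (360,235) in the top view. Look-alikes are red at (402,365), red at (586,222) and blue at (201,337), so by colour I choose the white one. Bystanders are the tape (468,194), block (344,131) and clay (254,246). Next is one close crop.

```bash
cat > h.py <<'E'
import numpy as np
def ray(d,u,v,z):
    R=d["R"];c=-R.T@d["t"];w=R.T@np.linalg.solve(d["mtx"],[u,v,1.]);return c+w*(z-c[2])/w[2]
def proj(d,X):
    p=d["mtx"]@(d["R"]@np.asarray(X,float)+d["t"]);return p[:2]/p[2]
E
python3 - <<'E'
import numpy as np,cv2
from h import *
d=dict(np.load("top0.npz")); im=d["img"][:,:,::-1]
x0,y0=200,120
c=cv2.resize(im[y0:y0+60,x0:x0+64],None,fx=10,fy=10,interpolation=cv2.INTER_CUBIC)
c=cv2.convertScaleAbs(c,alpha=1.5); cv2.imwrite("pics/crop.png",c)
for n,u,v,z in[("timer",360,235,40),("tape",468,194,24),("block",344,131,22),("clay",254,246,30),("red",402,365,40),("blue",201,337,40)]:
    print(n,ray(d,u*.64,v*.64,z).round(0))
print("cam",(-d["R"].T@d["t"]).round())
E
```

```text
timer [588. -79.  40.]
tape [ 657. -231.   24.]
block [751. -50.  22.]
clay [573.  69.  30.]
red [ 410. -140.   40.]
blue [442. 130.  40.]
cam [ 319. -129.  949.]
```

View pics/crop.png

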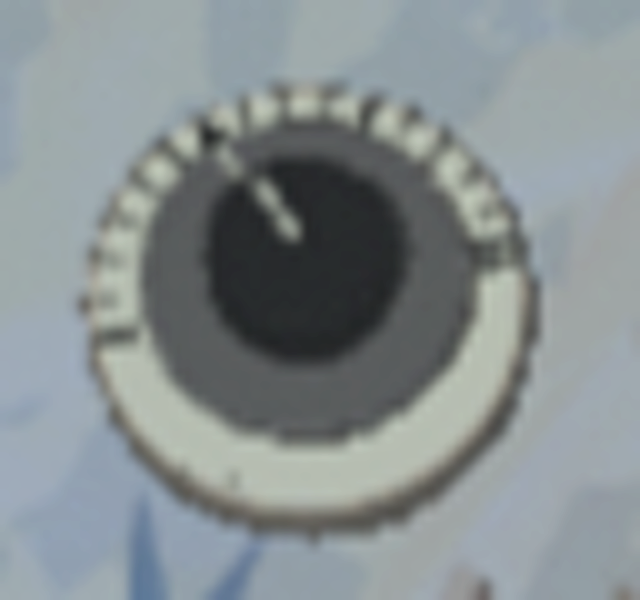

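The crop shows the white timer: knob top centre ≈(305,258), pointer tip (210,135), zero tick at left (120,335), double top mark at right (495,250).

Run:
```python
import numpy as np,cv2
from h import *
d=dict(np.load("top0.npz"))
f=lambda u,v,z: ray(d,200+u/10-.45,120+v/10-.45,z)
k=f(305,258,68);p=f(210,135,44);z=f(120,335,30);t=f(495,250,30)
e=f(315,305,26)
print(k,p,z,t,(z+t)/2,e)
c=(k+(z+t)/2)/2
a=lambda q:np.degrees(np.arctan2(*(q-c)[1::-1]))
for q in(p,z,t):print(a(q),np.linalg.norm((q-c)[:2]))
print("dial deg cw",(a(z)-a(p))%360,"top",(a(z)-a(t))%360)
```

```text
[591.16394336 -79.64726171  68.        ] [625.95389002 -56.89906491  44.        ] [584.57267128 -37.66194788  30.        ] [ 605.55013527 -119.14530743   30.        ] [595.06140328 -78.40362766  30.        ] [593.41656461 -79.8225979   26.        ]
33.969651469010365 39.59952267303646
101.66550679884303 42.23589116133391
-72.77616707562238 42.00349803113659
dial deg cw 67.69585532983265 top 174.4416738744654
```

```bash
cat >> h.py <<'E'
from scipy.spatial.transform import Rotation as Ro
def shift(s,X):
    return Ro.from_euler("xyz",s["tcp_rot"],degrees=True).inv().apply(np.array(X)-s["tool_pos"])/10
E
python3 - <<'E'
from h import *
from bench import status
print(shift(status.sense(),[593.5,-79.2,130]))
E
```

```text
[ 53.11949297 -32.31095364  10.09406206]
```

```bash
python3 -m handwheel '{"series":[[[5,-3,1,0,0,-0.15,1],[10,-6,2,0,0,-0.3,1],[15,-9,3,0,0,-0.45,1],[20,-12,4,0,0,-0.6,1],[25,-15,5,0,0,-0.75,1],[30,-18,6,0,0,-0.9,1],[35,-21,7,0,0,-1.05,1],[40,-24,8,0,0,-1.2,1],[45,-27.5,9,0,0,-1.35,1],[50,-30.5,9.6,0,0,-1.4,1],[53.1,-32.3,10.1,0,0,-1.4,1],[53.1,-32.3,10.1,0,0,-1.4,1]]]}' 40
python3 - <<'E'
from h import *
from bench import status,eyes
import cv2
s=status.sense();print(s["joint_pos"],s["tool_pos"],s["tcp_rot"])
d=eyes.snapshot("wrist");np.savez("w1.npz",**d)
cv2.imwrite("pics/w1.png",cv2.resize(d["img"][:,:,::-1],(800,600)))
print(proj(d,[593.5,-79.2,68])/.64, proj(d,[591,-79.6,68])/.64,(-d["R"].T@d["t"]))
E
```

```text
time: 1.6
tool_pos: [593.9, -77.5, 129.0]
tcp_rot: [-179.9, -0.1, 100.3]
ft_force: [-0.4, -0.8, 1.1]
finger_gap: 85.5
grip_force: 0.0
[-1.23561964e+01  1.13490527e+01  9.18286095e+01  2.41915162e-02
  7.69243465e+01 -2.26435860e+01] [593.9337134  -77.54115089 129.04617912] [-1.79914922e+02 -6.10123777e-02  1.00281850e+02]
[396.9664224  336.23771366] [390.7728214  336.11251555] [582.24175396 -10.33802924 271.62062669]
```

View pics/w1.png

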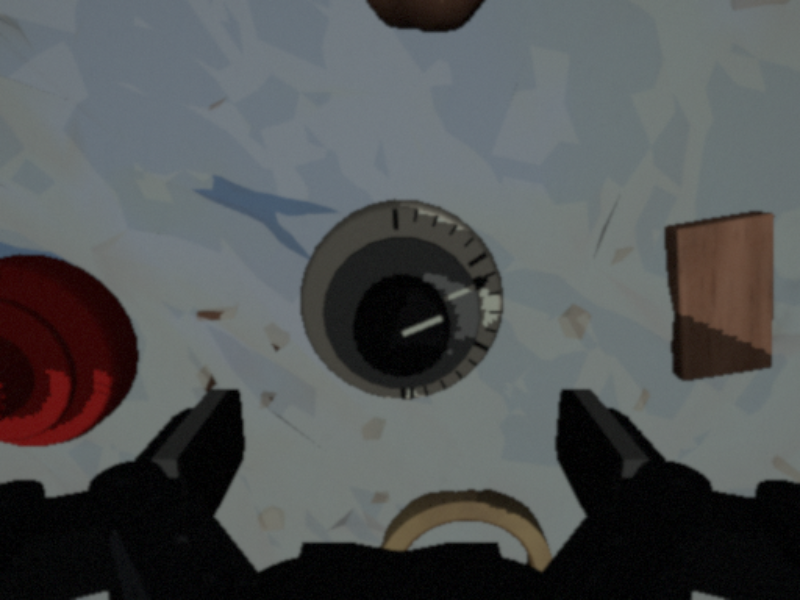

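Wrist view: white timer, knob top centre ≈(402,325), zero tick (396,217), double tick (408,392), pointer tip (480,283).

Run:
```python
from h import *
from bench import status
d=dict(np.load("w1.npz"))
f=lambda u,v,z: ray(d,u*.64-.2,v*.64-.2,z)
k=f(402,325,68);p=f(480,283,42);z=f(396,217,30);t=f(408,392,30);ce=f(402,299,27)
print(k,p,z,t,ce,np.linalg.norm(z-t))
a=lambda q,c:np.degrees(np.arctan2(*(q-c)[1::-1]))
ax=(z-t);zz=np.degrees(np.arctan2(ax[1],ax[0]));c=(k+(z+t)/2)/2
print("zero dir",zz,"dial",zz-a(p,c),np.linalg.norm((p-c)[:2]),"c",c)
print(shift(status.sense(),[*((c+[593.5,-79.2,0])/2)[:2],52]))
```

```text
[594.50831192 -73.98449639  68.        ] [626.90179384 -56.44935367  42.        ] [584.82805092 -35.58009745  30.        ] [ 606.06355    -119.87788054   30.        ] [594.61879954 -73.89060802  27.        ] 86.93136749765404
zero dir 104.1392231444714 dial 72.843358325906 37.36088358485268 c [594.97705619 -75.85674269  49.        ]
[0.12473079 0.13319536 7.73344979]
```

```bash
python3 -m handwheel '{"series":[[[0.05,0,3,0,0,0,1],[0.1,0.05,6,0,0,0,1],[0.1,0.05,7.5,0,0,0,1],[0.1,0.05,8.1,0,0,0,1],[0.1,0.05,8.1,0,0,0,1],[0.1,0.05,8.1,0,0,0,0],[0.1,0.05,8.1,0,0,0,0],[0.1,0.05,8.1,0,0,0,0],[0.1,0.05,8.1,0,0,0,0],[0.1,0.05,8.1,0,0,0,0],[0.1,0.05,8.1,0,0,0,0]]]}' 40
```

```text
time: 3.02
tool_pos: [594.6, -79.0, 49.9]
tcp_rot: [179.9, 0.0, 100.1]
ft_force: [1.5, 0.7, 5.0]
finger_gap: 38.4
grip_force: 39.8
```

```bash
python3 -m handwheel '{"series":[[[0,0,0.1,0,0,0,0],[0,0,0.2,0,0,0,0],[0,0,0.2,0,0,0,0],[0,0,0.2,0,0,0,0]]]}' 40
```

```text
time: 3.52
tool_pos: [594.6, -79.0, 48.4]
tcp_rot: [179.9, 0.0, 100.1]
ft_force: [0.2, 1.9, 10.1]
finger_gap: 38.0
grip_force: 40.2
```

```bash
python3 -m handwheel '{"series":[[[0,0,0.07,0,0,0,0],[0,0,0.15,0,0,0,0],[0,0,0.15,0,0,0,0],[0,0,0.15,0,0,0.1,0],[0,0,0.15,0,0,0.2,0],[0,0,0.15,0,0,0.3,0],[0,0,0.15,0,0,0.3,0]]]}' 40
```

```text
time: 4.4
tool_pos: [594.4, -79.0, 47.2]
tcp_rot: [179.9, 0.0, 82.8]
ft_force: [-2.2, 2.0, 13.4]
finger_gap: 38.3
grip_force: 40.6
```

```bash
python3 -m handwheel '{"series":[[[0,0,0,0,0,0.15,0],[0,0,0,0,0,0.3,0],[0,0,0,0,0,0.45,0],[0,0,0,0,0,0.6,0],[0,0,0,0,0,0.75,0],[0,0,0,0,0,0.9,0],[0,0,0,0,0,1.05,0],[0,0,0,0,0,1.2,0],[0,0,0,0,0,1.35,0],[0,0,0,0,0,1.5,0],[0,0,0,0,0,1.5,0],[0,0,0,0,0,1.5,0]]]}' 40
python3 - <<'E'
from h import *
from bench import status,eyes
import cv2
s=status.sense();print(s["joint_pos"],s["tcp_rot"],s["ft_force"],s["wrist_torque"])
ims=[]
d=eyes.snapshot("wrist");np.savez("w2.npz",**d);a=cv2.resize(d["img"][:,:,::-1],(400,300))
d=eyes.snapshot("top");np.savez("t2.npz",**d)
b=cv2.resize(d["img"][115:175,195:275,::-1],(400,300),interpolation=cv2.INTER_CUBIC)
cv2.imwrite("pics/2.png",cv2.convertScaleAbs(np.hstack([a,b]),alpha=1.6))
E
```

```text
time: 5.9
tool_pos: [594.0, -78.2, 47.0]
tcp_rot: [-179.9, 0.0, -3.0]
ft_force: [-5.2, 3.5, 15.3]
finger_gap: 38.1
grip_force: 40.6
[-1.24405358e+01  1.64753513e+01  9.50345066e+01  5.92275238e-02
  6.85003353e+01  8.05822677e+01] [-1.79943970e+02  1.04967298e-03 -3.04451450e+00] [-5.19736913  3.46492739 15.27805415] [ 0.79250995  0.7827817  -0.07473394]
```

View pics/2.png

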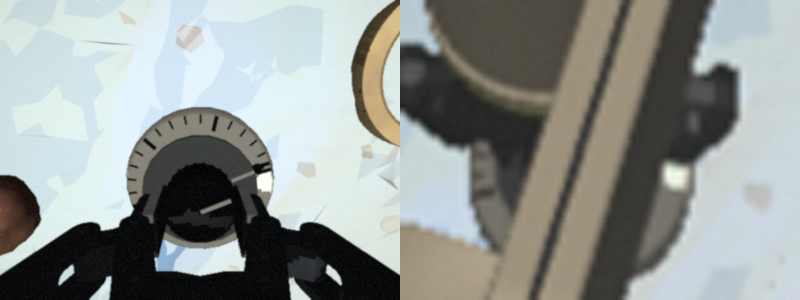

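Wrist view: pointer tip at (262,172), between the 10 tick (215,124) and the top mark; the timer hasn't turned. I'll fit the angle from the ticks.

Run:
```python
from h import *
import cv2
d=dict(np.load("w2.npz"))
f=lambda u,v,z: ray(d,u*1.28,v*1.28,z)
for n,q in[("5",f(149,143,30)),("10",f(215,124,30)),("p",f(262,172,41))]:
    for c in([594.3,-78,0],[595,-75.8,0]):
        v=q-c;print(n,104.2-np.degrees(np.arctan2(v[1],v[0])),np.hypot(*v[:2]))
im=d["img"][120:320,150:370,::-1]
cv2.imwrite("pics/3.png",cv2.convertScaleAbs(cv2.resize(im,(660,600),interpolation=cv2.INTER_CUBIC),alpha=1.6))
```

```text
5 60.54174998002733 43.517137694686994
5 62.07194509206165 41.506728184464535
10 119.80035301535156 42.83199301699059
10 122.88963051243064 42.8116320472038
p 175.74360379282007 40.06905727963384
p 177.60180373104708 41.956355206646684
```

View pics/3.png

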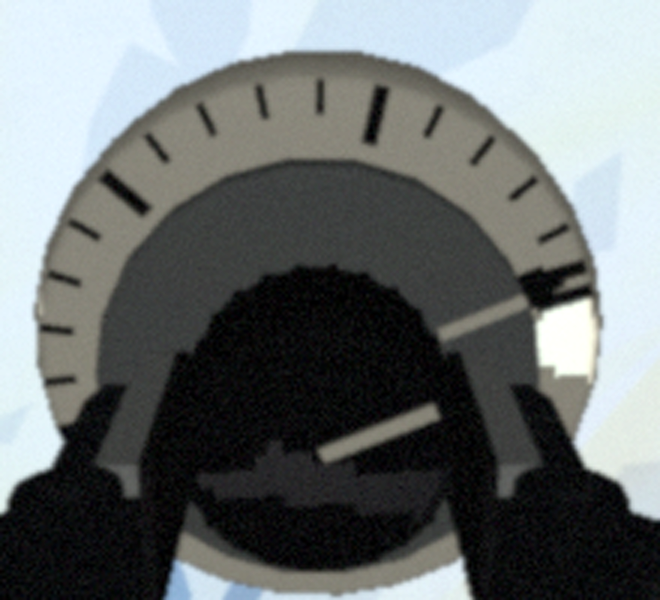

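The pointer is almost at the double tick, at about 176°. I'll go 0.26 rad further, look, then return.

```bash
python3 -m handwheel '{"series":[[[0,0,0,0,0,0.13,0],[0,0,0,0,0,0.26,0],[0,0,0,0,0,0.26,0],[0,0,0,0,0,0.26,0]]]}' 40
python3 - <<'E'
from h import *
from bench import status,eyes
import cv2
d=eyes.snapshot("wrist");np.savez("w3.npz",**d)
im=d["img"][120:320,150:370,::-1]
cv2.imwrite("pics/4.png",cv2.convertScaleAbs(cv2.resize(im,(660,600),interpolation=cv2.INTER_CUBIC),alpha=1.6))
E
```

```text
time: 6.5
tool_pos: [594.0, -78.2, 47.0]
tcp_rot: [-179.9, 0.0, -17.9]
ft_force: [-4.5, 3.9, 14.9]
finger_gap: 38.0
grip_force: 40.6
```

View pics/4.png

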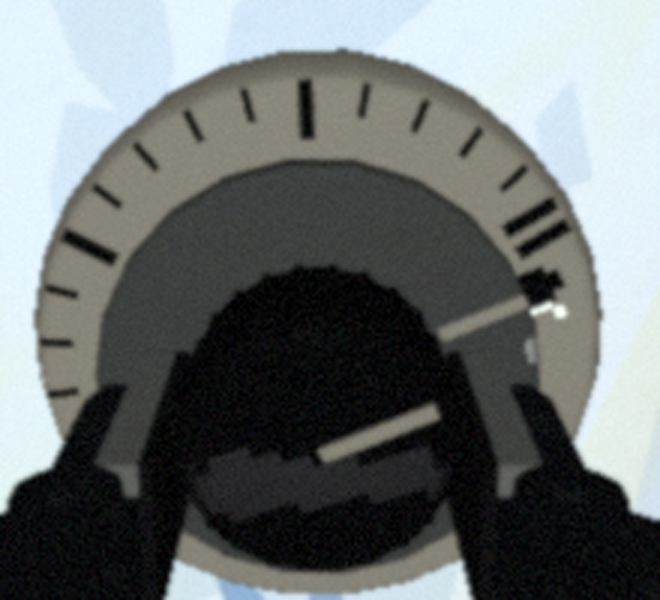

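The pointer at (545,285) is clearly past the double tick (537,228), by about 12° (dial about 191.5°). Turning back 1.45 rad.

```bash
python3 -m handwheel '{"series":[[[0,0,0,0,0,-0.15,0],[0,0,0,0,0,-0.3,0],[0,0,0,0,0,-0.45,0],[0,0,0,0,0,-0.6,0],[0,0,0,0,0,-0.75,0],[0,0,0,0,0,-0.9,0],[0,0,0,0,0,-1.05,0],[0,0,0,0,0,-1.2,0],[0,0,0,0,0,-1.35,0],[0,0,0,0,0,-1.45,0],[0,0,0,0,0,-1.45,0],[0,0,0,0,0,-1.45,0]]]}' 40
python3 - <<'E'
from h import *
from bench import status,eyes
import cv2
d=eyes.snapshot("wrist");np.savez("w4.npz",**d)
im=d["img"][120:320,150:370,::-1]
cv2.imwrite("pics/5.png",cv2.convertScaleAbs(cv2.resize(im,(660,600),interpolation=cv2.INTER_CUBIC),alpha=1.6))
E
```

```text
time: 8.05
tool_pos: [594.6, -79.4, 47.3]
tcp_rot: [179.9, 0.0, 65.1]
ft_force: [-2.3, 0.0, 13.7]
finger_gap: 38.0
grip_force: 40.5
```

View pics/5.png

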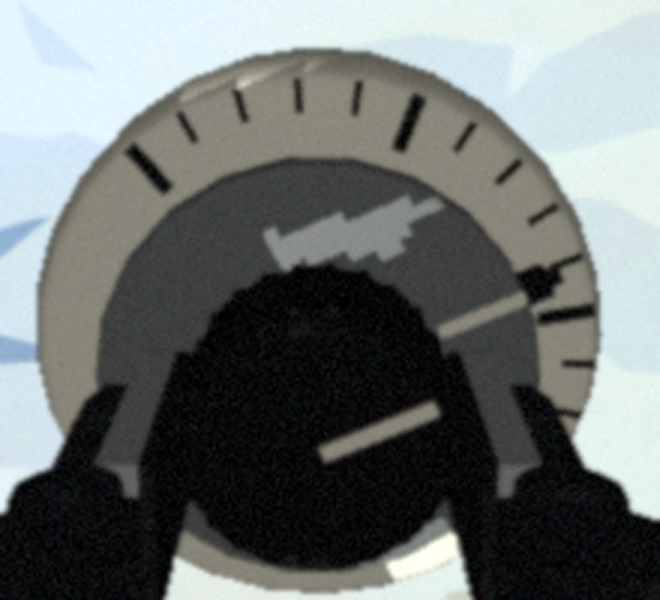

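Pointer tip at (550,282), between ticks 9 (568,265) and 10 (567,315) in appearance, though with parallax. I'll compute it from line directions.

Run:
```python
from h import *
A=lambda v:np.degrees(np.arctan2(v[1],v[0]))
def go(fn,ti,lines,tip):
    d=dict(np.load(fn)); f=lambda p,z: ray(d,150+p[0]/3-.33,120+p[1]/3-.33,z)
    P=np.array([f(p,30)[:2] for p in ti.values()]);m=np.array(list(ti))*12
    # fit centre, zero direction with radius known-ish
    from scipy.optimize import least_squares
    g=lambda x:(P-np.c_[x[0]+x[3]*np.cos(np.radians(x[2]-m)),x[1]+x[3]*np.sin(np.radians(x[2]-m))]).ravel()
    s=least_squares(g,[594,-78,104,43]);print(fn,"fit",s.x,np.abs(s.fun).max())
    for a,b,z in lines: print("line",(s.x[2]-A(f(b,z)-f(a,z)))%360)
    q=f(tip,41)[:2]-s.x[:2];print("tip",(s.x[2]-A(q))%360,np.hypot(*q))
L=[((320,455),(438,408),65.5),((440,333),(525,298),41.5)]
go("w4.npz",{0:(150,168),1:(188,127),2:(242,106),3:(298,95),4:(357,98),5:(408,122),6:(464,137),7:(510,172),8:(543,213),10:(567,315)},L,(548,283))
go("w3.npz",{5:(90,247),6:(107,196),7:(147,157),8:(195,126),9:(249,106),10:(307,109),11:(364,100),12:(420,116),13:(471,143),14:(514,178),15:(537,228)},L,(545,285))
```

```text
w4.npz fit [595.48528167 -78.10543047 105.063121    43.65507481] 1.4096811707685717
line 106.13466073501885
line 105.87155359942703
tip 105.26391083268993 39.32915126618094
w3.npz fit [595.18142248 -78.24216005 104.6471329   43.74447669] 1.384850342231175
line 188.69828146591868
line 188.45190784275303
tip 187.36299763428357 38.87190805904106
```

About 106°, so I'll add 2°, then open while still pressed and rise.

```bash
python3 -m handwheel '{"series":[[[0,0,0,0,0,0.035,0],[0,0,0,0,0,0.035,0],[0,0,0,0,0,0.035,1],[0,0,0,0,0,0.035,1],[0,0,0,0,0,0.035,1],[0,0,0,0,0,0.035,1],[0,0,0,0,0,0.035,1],[0,0,-2,0,0,0.035,1],[0,0,-5,0,0,0.035,1],[0,0,-8.2,0,0,0.035,1],[0,0,-8.2,0,0,0.035,1],[0,0,-8.2,0,0,0.035,1]]]}' 40
python3 - <<'E'
from h import *
from bench import status,eyes
import cv2
d=eyes.snapshot("wrist");np.savez("w5.npz",**d)
im=d["img"][100:300,150:370,::-1]
cv2.imwrite("pics/6.png",cv2.convertScaleAbs(cv2.resize(im,(660,600),interpolation=cv2.INTER_CUBIC),alpha=1.6))
E
```

```text
time: 9.6
tool_pos: [594.1, -79.0, 128.5]
tcp_rot: [179.9, -0.0, 63.1]
ft_force: [-0.6, 0.7, -0.5]
finger_gap: 85.2
grip_force: 0.0
```

View pics/6.png

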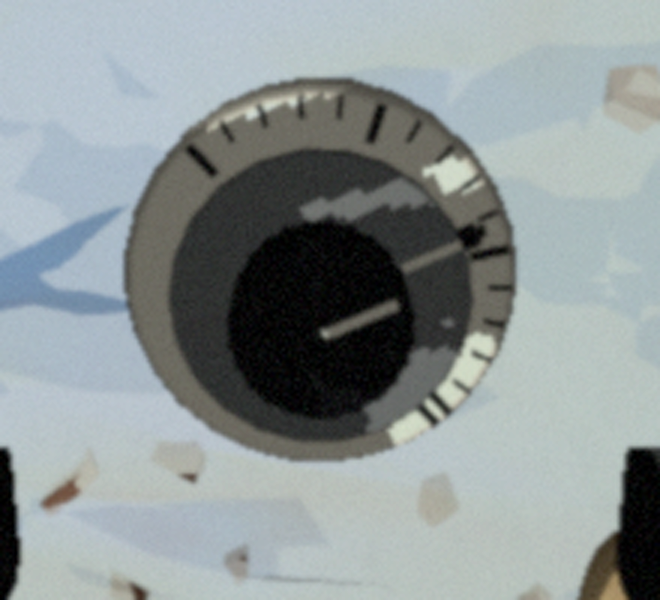

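Released; the pointer tip is at (472,236), between ticks 9 (~487,217) and 10 (489,252) in view, zero mark (202,160), top mark (433,410).

Run:
```python
from h import *
A=lambda v:np.degrees(np.arctan2(v[1],v[0]))
d=dict(np.load("w5.npz")); f=lambda p,z: ray(d,150+p[0]/3-.33,100+p[1]/3-.33,z)
z,t=f((202,160),30),f((433,411),30);a5,a10=f((377,124),30),f((489,252),30)
zd=A(z-t);print(z,t,np.linalg.norm(z-t),zd, "zero dir from 5-10 chord",A(a5-a10)-90+90)
c=(z+t)/2
for q in(a5,a10):print("tick",zd-A(q-c))
for a,b,h in[((322,337),(399,304),68),((405,270),(463,243),44),((322,337),(463,243),0)][:2]:print("line",zd-A(f(b,h)-f(a,h)))
print("tip",zd-A(f((472,236),43)-c))
```

```text
[584.38294286 -37.21591843  30.        ] [ 606.29930245 -120.75951593   30.        ] 86.37047818489577 104.69942704263167 zero dir from 5-10 chord 105.01661130238917
tick 59.35965068245449
tick 118.35266249102617
line 107.2814980465338
line 105.6329158398334
tip 106.01941014318787
```

The dial reads about 107° (8.9 min, tolerance ±6°) and the timer has hardly moved (about 1–2 mm). Handing in.

```bash
python3 -c "
from bench import r
print(r.hand_in())"
```

```text
the job is handed in; nothing more can be done
None
```

I wound the white timer's dial past the top mark (to about 188°), turned it back to about 8.9 minutes by my camera measurement, released it and handed the job in; the verdict was not shown.

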